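# Hang the slide basket to drain and hold the drip tray under it

## Robot

A 6-joint arm with a two-finger parallel gripper is mounted at the origin on the work surface. World frame = base frame: x ahead of the robot, y to its left, z up, the work surface at z = 0. Lengths are in m, angles in rad, forces in N, time in s.
With the tool pointing down it reaches from about 0.25 to 0.85 m from the base axis. Payload 12.5 kg.
Tool frame: the origin (TCP) lies at the very end of the fingers, on their centre line; the grasp point (between the pads) lies ctrl.grasp_offset behind it (ctrl.grasp_offset is the distance from the TCP to the grasp point, in m); z points along the fingers, y is the line along which they close (so a half turn about z gives the same grasp; the last joint's range is limited). The gripper opens to 93 mm and grips with 3 to 60 N. Pads are 15 mm wide; open, the fingers measure 128 mm over their backs; the gripper's body (75 mm by 188 mm) begins 65 mm behind the grasp point.
Start: joints at [-1.32, 0.351, 1.652, -0, 1.139, -0.085], TCP at [0.181, -0.519, 0.219] pointing down, gripper open.
Joint ranges: [-2.75, 2.75], [-0.79, 2.1], [0.01, 2.65], [-1.57, 4.71], [0.07, 3.14], [-2.87, 2.87]. Speed limits (rad/s): [2.22, 2.22, 2.79, 3.14, 3.14, 3.14].

## Interface

Orientations are given as a rotation vector (axis times angle).
In Python, from station import ctrl gives the robot as it stands.
- The arm moves only by the tool play_rows, never from a script. Its argument "commands" is a list of rows, each a list of 7 numbers: the turn, a rotation vector about the tool's x, y, z in rad, then the shift along the tool's x, y, z in mm, then the closure in counts, from 0 (fully open) to 255 (shut). In form: [[wx, wy, wz, x, y, z, jaw], ...]. A call has 1 to 5 rows; each row shifts and turns the commanded pose from where the row before left it, along the tool's axes as they then stand; what a row does not reach is not made up. A row lasts 1/8 s, in which the tool goes at most 62.5 mm and 10.7 degrees, less where a joint would pass 70% of its speed; a pose out of reach is approached as far as the arm can. A call with a gripper value outside its range is refused whole. The fingers move at their own pace and stop on an object; "grip_force" is the grip in N (left out, the last holds). Time passes only in rows, so rows that do not move let the fingers close. It gives the time, the measured TCP pose, the force, the opening and the grip force at its end, in the units of the state.
- ctrl.read_state(): the state, without advancing time (a new reading comes with each control period).
- ctrl.grab_frame(name): name is "scene" or "top" or "wrist"; returns a dict with "frame" (480x640x3 uint8, red, green, blue), "range_z" (480x640 float32, m along the optical axis (not along the pixel's ray), 0 where there is no reading), "fx", "fy", "cx", "cy" (pixels), "xyz" and "attitude" of the camera in the world. Camera axes: x right, y up, looking along -z (the intrinsics and any distortion apply to the point x, -y, -z); pixel columns grow to the right and rows downward; lengths in m; the calibration is good to about 2 mm. A picture is of the moment at which its call begins.
- ctrl.finish_job(): hands the job in; it is judged then, once.
Trained networks look in the newest picture that a camera, given by its name, has taken for a name from the list of things; names that differ only in an ending like _2 or _b are one class to them, and where a whole thing is asked for, a point or a joint stands for the part that bears it (a point fixed in the world has none). Each returns a list of dicts, best first, with "conf" (0 to 1); they miss things now and then, are a little off and sometimes report something else, mostly with a low value. They report only what shows in the picture. A call takes as long as a camera call. They do not tell look-alikes from the thing itself.
- ctrl.recognise(camera, query): "bbox" ([left, top, right, bottom] in pixels, round what is visible of it).
The state is a dict: "time_s": time; "joints": joint angles; "joint_velocities": joint speeds; "effort": joint torques, N m; "position": TCP position; "orientation": TCP orientation; "ft_force": force on the tool from outside, world axes, zero at the start; "torque": the same for the moment, N m; "finger_gap": opening from 0.0 (shut) to 1.0 (fully open); "grip_force": force on a finger pad.
Only numpy, scipy, OpenCV 4.12 (cv2) and the standard library are available. Lean on these libraries where they do the work, as an engineer would, in place of code of your own. Each camera call takes 0.05 s, during which the arm holds its last target. There are 200 camera calls.

## Task

Hang the wire slide basket by its bail in the low point of the stand's hook, just behind the upturned tip, and let go of it. Then take the drip tray by its upright post, lift it off the bench and finish while holding it: level and still in the air, centred under the hanging basket and roughly midway between bench and basket, touching neither the basket nor the stand. Keep basket and tray upright all along and leave the flask, bottle, dish and tip box where they are.

Things in the scene. Friction and masses are not known exactly. Their poses are not given: they have to be found in the camera images.
- slide_basket: Loose stainless slide basket, about 0.16 kg, with five upright glass slides fixed in it. Origin: centre of its underside; z up. 50 mm along its x, 84 mm along its y, rim 28 mm high. A rigid bail (6 mm round bar, in its y-z plane) rises from y = -41 and +41 mm to 90 mm height, then slopes up to a crown in the middle (top 107 mm).
- bail_crown (a point): Underside of the bail's crown, on the basket, 101 mm above the basket's origin. The hook goes in under it along the basket's x, either way round; when hung, it lies at hook_seat.
- basket_grip (a point): Middle of the black square grip standing on the bail's crown, 124 mm above the basket's origin: 18 x 18 mm, sides along the basket's x and y, from 107 to 142 mm height. Pinch it from above, fingertips above the crown.
- drain_stand: Drain stand, fixed: upright steel post, 14 mm thick, 264 mm high, on a grey 100 x 100 x 12 mm foot (centred 15 mm beyond the post). Origin: bench level on the post's axis. Its hook, an 8 mm round bar, reaches from the post's top along the stand's own -x (roughly towards the robot), falling from 268 to 250 mm height (bar centre). Nothing of the stand is over 278 mm high.
- hook_seat (a point): Top of the hook's bar at its low point: 110 mm from the post along the stand's -x, 254 mm above the bench. Beyond it the bar turns up to a tip, 130 mm from the post, top at 278 mm. The hung basket's underside is about 153 mm above the bench.
- drip_tray: Loose stainless drip tray, about 0.25 kg: square pan 120 x 120 mm, 22 mm high, 3 mm walls, and outside it at x = -122 mm an upright post on a 24 mm wide, 4 mm thick strip. Origin: centre of the pan's underside; z up. Its centre of mass lies 63 mm from the post towards the pan, so the post needs a firm grip (about 45 N) to stay level.
- tray_post (a point): Centre of the top face of the tray's post: tray x = -122 mm, y = 0, 64 mm above the tray's underside. The post is 24 mm along the tray's x and 16 mm along its y. Pinch it from above, fingers closing along the tray's y.
- culture_flask: Bystander, loose: clear flask lying flat with a yellow cap, about 125 x 75 x 34 mm; origin under its middle. Leave alone.
- reagent_bottle: Bystander, loose: amber bottle with a red cap, 60 mm across, 130 mm high; origin at the centre of its underside. Leave alone.
- petri_dish: Bystander, loose: clear closed dish, 90 mm across, 16 mm high; origin at the centre of its underside. Leave alone.
- tip_box: Bystander, loose: open blue box 70 x 90 x 50 mm; origin at the centre of its underside. Leave alone.
Mind the look-alikes: they are no part of the job. What is shaped like the drip_tray but purple or yellow is not meant.

How it is judged:
On the way, in this order (a step that is already met when the one before it is completed fails the run):
1. the basket hangs by its bail in the low point of the hook, let go of (distance between bail_crown and hook_seat below 0.03 m and contact force between slide_basket and drain_stand above 0.5 N and height (world z) of slide_basket above 0.12 m and contact force between slide_basket and the arm below 0.05 N and contact force between slide_basket and the fingers below 0.05 N), for 0.3 s.
2. the tray is held level in the air, centred under the hanging basket (all of step 1 and height (world z) of drip_tray above 0.03 m and angle between drip_tray's own z axis and vertical below 0.14 rad and horizontal distance between drip_tray and slide_basket below 0.03 m and z of drip_tray in the frame of slide_basket below -0.02 m and contact force between drip_tray and the fingers above 1 N and contact force between drip_tray and slide_basket below 0.05 N and contact force between drip_tray and drain_stand below 0.05 N and contact force between drip_tray and culture_flask below 0.05 N and contact force between drip_tray and reagent_bottle below 0.05 N and contact force between drip_tray and petri_dish below 0.05 N and contact force between drip_tray and tip_box below 0.05 N), for 0.2 s.
At the end, for the whole second after the job is handed in: Basket hung at rest, untouched, crown within 30 mm of hook_seat, tilt < 0.25 rad. Fingers hold the tray still, level within 0.14 rad, centre within 30 mm of the basket's from above, underside > 30 mm over the bench and > 20 mm below the basket, touching nothing else (all of step 2 and linear speed of drip_tray below 0.02 m/s and angular speed of drip_tray below 0.15 rad/s and linear speed of slide_basket below 0.05 m/s and angle between slide_basket's own z axis and vertical below 0.25 rad); the arm keeps its last pose, push and grip.
It fails at once if the basket is tipped by more than about 40 degrees (angle between slide_basket's own z axis and vertical above 0.7 rad).
It fails at once if the tray is tipped by more than about 30 degrees (angle between drip_tray's own z axis and vertical above 0.5 rad).
It fails at once if the flask, bottle, dish or tip box is disturbed (moved more than 20 mm) (distance of any of culture_flask, reagent_bottle, petri_dish, tip_box from where it was at the start of the episode above 0.02 m).
It also fails if it takes over 67 s, if anything falls off the work surface, if the arm or the gripper's body presses on something with over 40 N, if the wrist force passes 120 N, or if a joint passes its speed limit or range.

## Working session

There is one attempt and no reset: what is moved stays moved. The work goes in short steps, Python scripts to look and compute and a tool call to move; the robot and the scene stay as the last step left them, time stands still between calls to the robot, and variables do not carry over. Pictures are saved under pics/ and viewed, at most 10 in all, crops included, and the job is handed in when it is done.

Besides the shell and the picture viewer there is one more tool, called after "Request:" by a JSON object that holds its "method" and its "body". play_rows: Moves the arm, as the interface text tells. Its arguments: {"type":"object","properties":{"commands":{"type":"array","items":{"type":"array","items":{"type":"number"}}},"grip_force":{"type":"number"}},"required":["commands"]}

```bash
ls; mkdir -p pics; cat > h.py <<'E'
import numpy as np, cv2
from scipy.spatial.transform import Rotation as R
from station import ctrl
def rot(a):
    a=np.array(a,float)
    return a if a.shape==(3,3) else (R.from_rotvec(a).as_matrix() if a.size==3 else R.from_quat(a).as_matrix())
def cloud(f):
    d=f['range_z']; v,u=np.mgrid[:480,:640]
    p=np.stack([(u-f['cx'])/f['fx']*d,-(v-f['cy'])/f['fy']*d,-d],-1)
    w=p@rot(f['attitude']).T+np.array(f['xyz']); w[d<=0]=np.nan
    return w
def save(f,name): cv2.imwrite('pics/'+name,cv2.cvtColor(f['frame'],cv2.COLOR_RGB2BGR))
E
python3 - <<'E'
from h import *
print(ctrl.read_state(),ctrl.grasp_offset)
fs={c:ctrl.grab_frame(c) for c in('scene','top')}
ims=[]
for c,f in fs.items():
    print(c,f['xyz'],f['attitude'],f['fx'],[k for k in f])
    np.savez(c+'.npz',w=cloud(f),im=f['frame'])
    save(f,c+'0.png')
    w=cloud(f)
    for q in('slide_basket','drain_stand','drip_tray','basket_grip','culture_flask','reagent_bottle','petri_dish','tip_box','tray_post'):
        for r in ctrl.recognise(c,q)[:4]:
            b=np.array(r['bbox']).astype(int); m=w[(b[1]+b[3])//2,(b[0]+b[2])//2]
            print(q,round(r['conf'],2),b,m.round(3))
E
```

```text
pics
{'time_s': 0.0, 'joints': array([-1.31961168e+00,  3.51203245e-01,  1.65241610e+00, -1.27300629e-05,
        1.13910300e+00, -8.46373302e-02]), 'joint_velocities': array([ 0.00054186,  0.00057497,  0.0010413 ,  0.00067398, -0.00248182,
       -0.00055229]), 'effort': array([ 2.17212153e-03, -4.97324610e+01, -2.85247761e+01,  6.99774222e-02,
        2.56815786e-02, -1.05692736e-04]), 'position': array([ 0.18116654, -0.51894455,  0.21812254]), 'orientation': array([-3.09629902e+00, -5.24852927e-01,  1.65634850e-04]), 'ft_force': array([ 0.64030228, -0.2061922 ,  0.24387524]), 'torque': array([ 0.05121776, -0.01520963,  0.01987823]), 'grip_force': 0.0, 'finger_gap': 0.9975874987468817} 0.0188
scene [1.68125784 0.13371908 1.23744603] [0.63827126 0.66185468 1.53859658] 553.6680400986307 ['frame', 'range_z', 'fx', 'fy', 'cx', 'cy', 'xyz', 'attitude']
slide_basket 0.63 [212 245 243 291] [ 0.491 -0.224  0.   ]
drain_stand 0.82 [250 229 297 352] [ 0.728 -0.04   0.175]
drip_tray 0.96 [304 210 346 259] [0.309 0.072 0.001]
drip_tray 0.81 [351 239 395 300] [0.47  0.23  0.011]
drip_tray 0.62 
[... 994 characters left out ...]
16 177 271] [0.509 0.623 0.002]
drip_tray 0.88 [181 286 239 332] [ 0.286  0.411 -0.002]
drip_tray 0.74 [246 220 279 280] [0.494 0.24  0.004]
basket_grip 0.8 [380 224 410 248] [ 0.55  -0.218  0.037]
culture_flask 0.92 [248 160 276 197] [0.742 0.246 0.037]
reagent_bottle 0.78 [194 189 213 212] [0.643 0.433 0.108]
reagent_bottle 0.33 [441 211 477 235] [ 0.607 -0.449 -0.001]
petri_dish 0.93 [389 174 412 200] [ 0.728 -0.239  0.012]
tip_box 0.91 [442 211 476 233] [ 0.609 -0.445  0.012]
tip_box 0.38 [196 190 212 211] [0.645 0.431 0.099]
tray_post 0.87 [179 281 239 334] [0.293 0.414 0.003]
tray_post 0.85 [290 267 336 323] [ 0.342  0.059 -0.002]
tray_post 0.74 [124 216 179 274] [ 0.502  0.627 -0.002]
```

```bash
python3 - <<'E'
import cv2
a=cv2.imread('pics/top0.png')[140:350,110:510]; cv2.imwrite('pics/topc.png',cv2.resize(a,None,fx=2,fy=2,interpolation=2))
a=cv2.imread('pics/scene0.png')[190:380,110:540]; cv2.imwrite('pics/scenec.png',cv2.resize(a,(800,353),interpolation=2))
E
```

```text
(no output)
```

View pics/topc.png

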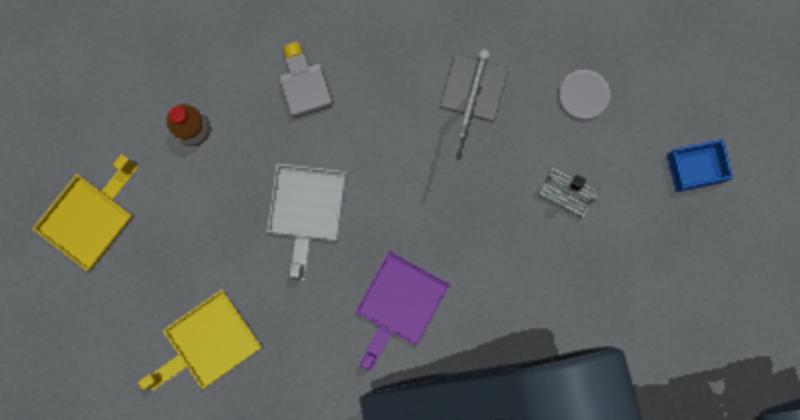

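View pics/scenec.png

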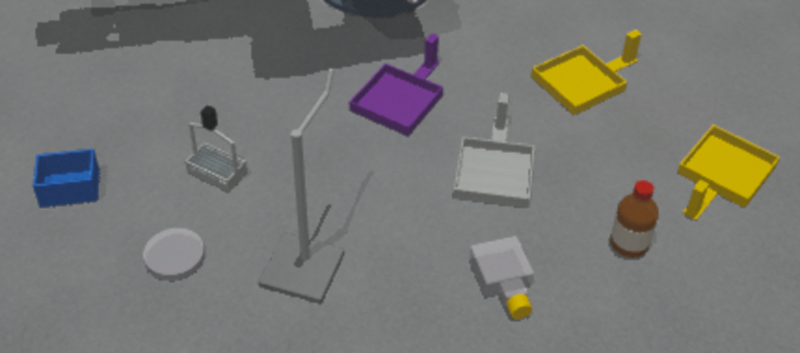

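The pictures show, in full top-camera pixels, four tray-shaped things. The steel one (263,241) with its post at (259,275) is the drip tray. The look-alikes are purple (311,289) and yellow (151,251) and (216,309). The basket is at (394,235) with its black grip at (399,231), and the hook runs from the post top (352,167) to the tip (340,217). Next I'll measure these from the point clouds.

```bash
cat > m.py <<'E'
from h import *
def box(w,im,x,y,z):
    m=(w[...,0]>x[0])&(w[...,0]<x[1])&(w[...,1]>y[0])&(w[...,1]<y[1])&(w[...,2]>z[0])&(w[...,2]<z[1])
    return w[m],im[m]
E
python3 - <<'E'
from m import *
for c in('scene','top'):
    d=np.load(c+'.npz'); w,im=d['w'],d['im']
    print(c)
    p,_=box(w,im,(.45,.62),(-.3,-.13),(.115,.16)); print('grip',len(p),p.mean(0).round(4),p.min(0).round(3),p.max(0).round(3))
    p,_=box(w,im,(.45,.62),(-.3,-.13),(.06,.115)); 
    if len(p)>4: print('bail',len(p)); print(p[:: max(1,len(p)//12)].round(3))
    p,q=box(w,im,(.45,.62),(-.3,-.13),(.012,.045)); print('rim',len(p),cv2.minAreaRect(p[:,:2].astype(np.float32)))
    p,_=box(w,im,(.5,.85),(-.12,.05),(.235,.3)); print('hook',len(p)); p=p[np.argsort(p[:,0])]; print(p[::max(1,len(p)//16)].round(3))
    p,_=box(w,im,(.6,.85),(-.12,.05),(.03,.22)); print('post',len(p),np.median(p,0).round(4))
    p,q=box(w,im,(.25,.62),(.14,.33),(.008,.035)); print('tray',len(p)); 
    if len(p)>4:print(cv2.minAreaRect(p[:,:2].astype(np.float32)),)
    p,q=box(w,im,(.25,.62),(.14,.33),(.045,.08)); print('tpost',len(p),p.mean(0).round(4),p.min(0).round(3),p.max(0).round(3))
E
```

```text
scene
grip 80 [ 0.5565 -0.2124  0.1336] [ 0.543 -0.226  0.115] [ 0.567 -0.202  0.149]
bail 91
[[ 0.53  -0.252  0.089]
 [ 0.534 -0.251  0.089]
 [ 0.553 -0.224  0.109]
 [ 0.544 -0.233  0.096]
 [ 0.559 -0.208  0.113]
 [ 0.557 -0.209  0.107]
 [ 0.563 -0.201  0.109]
 [ 0.536 -0.253  0.07 ]
 [ 0.534 -0.248  0.064]
 [ 0.57  -0.186  0.101]
 [ 0.568 -0.182  0.091]
 [ 0.572 -0.179  0.083]
 [ 0.573 -0.177  0.071]]
rim 416 ((0.5511271357536316, -0.21350917220115662), (0.09498676657676697, 0.058475010097026825), 61.35251998901367)
hook 193
[[ 0.593 -0.014  0.275]
 [ 0.604 -0.012  0.267]
 [ 0.608 -0.015  0.253]
 [ 0.617 -0.019  0.25 ]
 [ 0.632 -0.02   0.253]
 [ 0.647 -0.026  0.256]
 [ 0.664 -0.027  0.262]
 [ 0.679 -0.035  0.268]
 [ 0.694 -0.04   0.268]
 [ 0.707 -0.041  0.27 ]
 [ 0.722 -0.046  0.274]
 [ 0.725 -0.04   0.253]
 [ 0.726 -0.052  0.257]
 [ 0.728 -0.041  0.266]
 [ 0.729 -0.044  0.253]
 [ 0.73  -0.046  0.262]
 [ 0.734 -0.047  0.272]]
post 250 [ 0.7279 -0.0455  0.1321]
tray 509
((0.43226855993270874, 0.2391182780265808), (0.3530258238315582, 0.18912769854068756), 1.7976484298706055)
tpost 4
[... 572 characters left out ...]
.11058947443962097, 0.17215417325496674), 30.153820037841797)
hook 130
[[ 0.594 -0.014  0.275]
 [ 0.606 -0.021  0.264]
 [ 0.616 -0.021  0.258]
 [ 0.627 -0.018  0.254]
 [ 0.635 -0.021  0.257]
 [ 0.643 -0.026  0.265]
 [ 0.654 -0.029  0.26 ]
 [ 0.663 -0.035  0.258]
 [ 0.672 -0.035  0.262]
 [ 0.68  -0.038  0.267]
 [ 0.69  -0.035  0.264]
 [ 0.699 -0.044  0.257]
 [ 0.708 -0.04   0.269]
 [ 0.715 -0.042  0.276]
 [ 0.719 -0.051  0.24 ]
 [ 0.723 -0.052  0.273]
 [ 0.728 -0.045  0.276]]
post 22 [ 0.7199 -0.0409  0.1374]
tray 580
((0.43525177240371704, 0.23452872037887573), (0.1886315494775772, 0.3694358468055725), 89.85789489746094)
tpost 39 [0.4034 0.2479 0.0625] [0.391 0.24  0.05 ] [0.416 0.256 0.072]
```

Request:
{"method": "play_rows", "body": {"commands": [[0,0,0.165,0,0,0,0],[0,0,0.165,0,0,0,0],[0,0,0.165,0,0,0,0],[0,0,0.165,0,0,0,0],[0,0,0.165,0,0,0,0]]}}

```text
time_s: 1.62
position: [0.1813, -0.5192, 0.2186]
orientation: [-3.046, 0.769, 0.0]
ft_force: [0.2, 0.1, 0.0]
finger_gap: 1.001
grip_force: 0.0
```

Request:
{"method": "play_rows", "body": {"commands": [[0,0,0,20,-45,0,0],[0,0,0,20,-45,0,0],[0,0,0,20,-45,0,0],[0,0,0,20,-45,0,0],[0,0,0,20,-45,0,0]]}}

```text
time_s: 2.25
position: [0.3764, -0.3666, 0.2188]
orientation: [3.048, -0.761, 0.0]
ft_force: [-0.3, -0.8, -0.7]
finger_gap: 1.002
grip_force: 0.0
```

Request:
{"method": "play_rows", "body": {"commands": [[0,0,0,20,-45,0,0],[0,0,0,20,-45,0,0],[0,0,0,20,-45,0,0],[0,0,0,20,-45,0,0],[0,0,0,0,0,0,0]]}}

```text
time_s: 2.88
position: [0.5322, -0.2444, 0.2184]
orientation: [-3.049, 0.756, -0.0]
ft_force: [-0.5, -0.1, 0.6]
finger_gap: 1.0
grip_force: 0.0
```

```bash
cat >> h.py <<'E'
def to(p,yaw_y=None):
    "delta in tool axes (mm) from the present TCP to p; turn about tool z (rad) so tool y has world yaw yaw_y (deg, mod 180)"
    s=ctrl.read_state(); M=rot(s['orientation']); cur=np.degrees(np.arctan2(M[1,1],M[0,1]))
    print('t',s['time_s'],'TCP',s['position'].round(4),'yaw_y',cur.round(1),'tilt',M[2,2].round(4))
    if yaw_y is not None:
        a=(yaw_y-cur+90)%180-90; print('turn z',round(-np.radians(a),3)); M=M@R.from_euler('z',-a,degrees=True).as_matrix()
    print('shift',(M.T@(np.array(p)-s['position'])*1000).round(1))
E
python3 - <<'E'
from m import *
to([.553,-.213,.2],62)
f=ctrl.grab_frame('wrist'); save(f,'w1.png'); w=cloud(f)
np.savez('wrist.npz',w=w,im=f['frame'])
p,q=box(w,f['frame'],(.45,.65),(-.3,-.13),(.12,.16)); print('grip',len(p),p.mean(0),p.min(0),p.max(0))
t=p[p[:,2]>.137]; print(cv2.minAreaRect(t[:,:2].astype(np.float32)))
p,q=box(w,f['frame'],(.45,.65),(-.3,-.13),(.08,.105)); print('bail',len(p),cv2.minAreaRect(p[:,:2].astype(np.float32)))
E
```

```text
t 2.875 TCP [ 0.5322 -0.2444  0.2184] yaw_y -117.8 tilt -1.0
turn z 0.003
shift [  3.6 -37.5  18.4]
grip 941 [ 0.55382345 -0.21655263  0.13943602] [ 0.54129856 -0.22611306  0.12040585] [ 0.56355966 -0.20387106  0.14487498]
((0.5523637533187866, -0.21486616134643555), (0.018211260437965393, 0.018184926360845566), 64.48249816894531)
bail 659 ((0.5523331165313721, -0.2149880975484848), (0.08698278665542603, 0.006134043447673321), 63.66979217529297)
```

View pics/w1.png

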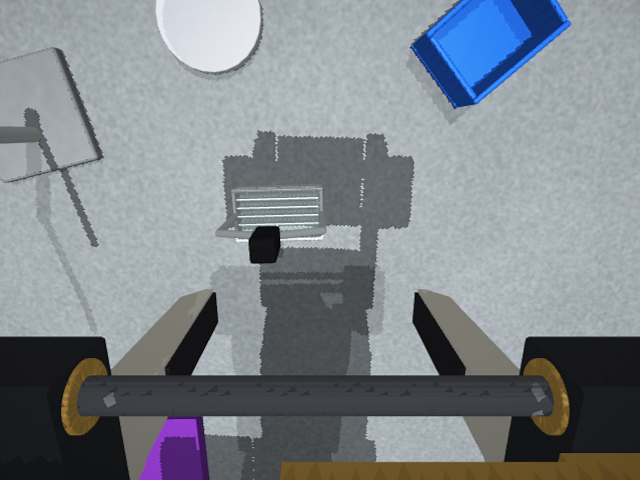

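The wrist view shows the black grip at (264,245) above the basket, square to the fingers within 2 degrees. Its centre is (0.5524, -0.2149). I'll centre on it, go down and pinch.

Request:
{"method": "play_rows", "body": {"commands": [[0,0,-0.03,5,-35.5,10,0],[0,0,0,0,0,30,0],[0,0,0,0,0,30,0],[0,0,0,0,0,25,0],[0,0,0,0,0,12,0]]}}

```text
time_s: 3.55
position: [0.5504, -0.218, 0.1105]
orientation: [-3.059, 0.717, 0.003]
ft_force: [0.2, -0.2, 0.0]
finger_gap: 0.998
grip_force: 0.0
```

Request:
{"method": "play_rows", "body": {"commands": [[0,0,0,0,0,0,0],[0,0,0,0,0,0,255],[0,0,0,0,0,0,255],[0,0,0,0,0,0,255],[0,0,0,0,0,0,255]], "grip_force": 30}}

```text
time_s: 4.18
position: [0.5516, -0.2174, 0.1119]
orientation: [3.059, -0.715, 0.001]
ft_force: [-0.1, -0.6, 0.6]
finger_gap: 0.615
grip_force: 0.0
```

Request:
{"method": "play_rows", "body": {"commands": [[0,0,0,0,0,0,255],[0,0,0,0,0,0,255],[0,0,0,0,0,0,255]]}}

```text
time_s: 4.55
position: [0.5516, -0.2174, 0.1116]
orientation: [3.059, -0.715, -0.0]
ft_force: [0.6, 0.1, 0.2]
finger_gap: 0.293
grip_force: 0.0
```

Request:
{"method": "play_rows", "body": {"commands": [[0,0,0,0,0,0,255],[0,0,0,0,0,0,255],[0,0,0,0,0,0,255],[0,0,0,0,0,0,255]]}}

```text
time_s: 5.05
position: [0.5515, -0.2174, 0.1115]
orientation: [-3.059, 0.715, 0.0]
ft_force: [-0.8, -0.4, -1.5]
finger_gap: 0.191
grip_force: 30.0
```

Request:
{"method": "play_rows", "body": {"commands": [[0,0,0,0,0,-15,255],[0,0,0,0,0,-35,255],[0,0,0,0,0,-40,255],[0,0,0,0,0,-40,255],[0,0,0,0,0,-40,255]]}}

```text
time_s: 5.68
position: [0.5514, -0.2173, 0.2842]
orientation: [3.059, -0.715, 0.002]
ft_force: [-0.7, -0.4, -1.1]
finger_gap: 0.193
grip_force: 30.0
```

Request:
{"method": "play_rows", "body": {"commands": [[0,0,-0.08,0,0,-18,255],[0,0,-0.08,0,0,0,255],[0,0,-0.07,0,0,0,255],[0,0,0,0,0,0,255]]}}

```text
time_s: 6.18
position: [0.5515, -0.2173, 0.3006]
orientation: [3.121, -0.36, 0.001]
ft_force: [0.2, -1.1, -2.1]
finger_gap: 0.189
grip_force: 30.0
```

```bash
python3 - <<'E'
from m import *
to([.532,.0,.30],77)
f=ctrl.grab_frame('wrist'); w=cloud(f); save(f,'w2.png')
p,q=box(w,f['frame'],(.55,.8),(-.12,.05),(.235,.29)); print('hook',len(p))
g=ctrl.grab_frame('scene'); w=cloud(g); save(g,'s2.png')
s=ctrl.read_state()['position']; print(ctrl.read_state()['grip_force'],ctrl.read_state()['finger_gap'])
p,q=box(w,g['frame'],(s[0]-.07,s[0]+.07),(s[1]-.07,s[1]+.07),(.1,.28)); print(p[:,2].min())
import numpy as np
for c in('scene','top'):
    d=np.load(c+'.npz'); p,_=box(d['w'],d['im'],(.58,.85),(-.12,.05),(.235,.3))
    p=p[p[:,0]<.715]; l=cv2.fitLine(p[:,:2].astype(np.float32),cv2.DIST_HUBER,0,.01,.01).ravel(); print(c,l,np.degrees(np.arctan2(l[1],l[0])),p[:,0].min())
    p,_=box(d['w'],d['im'],(.6,.85),(-.12,.05),(.03,.24)); print(len(p),p.mean(0),np.percentile(p,[5,95],axis=0))
E
```

```text
t 6.175 TCP [ 0.5515 -0.2173  0.3006] yaw_y -103.2 tilt -1.0
turn z -0.003
shift [ -67.9 -207.4    0.5]
hook 0
29.991627037525177 0.1895101696251422
0.1840930527759821
scene [ 0.9707432  -0.24012019  0.6499738  -0.02683072] -13.893634 0.5927301478035285
282 [ 0.7278419  -0.04580491  0.14116745] [[ 0.72362966 -0.05244013  0.0452254 ]
 [ 0.73179488 -0.04017721  0.23170164]]
top [ 0.9692603  -0.24603753  0.65696007 -0.02967596] -14.2431555 0.5940988277449837
26 [ 0.72045207 -0.04581808  0.15362301] [[ 0.71790783 -0.05258341  0.07271114]
 [ 0.72332774 -0.03965559  0.22353099]]
```

Request:
{"method": "play_rows", "body": {"commands": [[0,0,0,-34,-30,0,255],[0,0,0,-34,-45,0,255],[0,0,0,0,-45,0,255],[0,0,0,0,-45,0,255],[0,0,0,0,-40,0,255]]}}

```text
time_s: 6.9
position: [0.532, -0.0007, 0.3001]
orientation: [-3.121, 0.361, -0.001]
ft_force: [0.6, -0.1, -0.5]
finger_gap: 0.191
grip_force: 30.0
```

Request:
{"method": "play_rows", "body": {"commands": [[0,0,0,0,0,0,255],[0,0,0,0,0,0,255]]}}

```text
time_s: 7.15
position: [0.5318, -0.0026, 0.2997]
orientation: [3.121, -0.36, 0.0]
ft_force: [1.2, 0.3, -0.7]
finger_gap: 0.191
grip_force: 30.0
```

```bash
python3 - <<'E'
from m import *
to([.6148,-.019,.30],76)
for c in('scene','wrist'):
    f=ctrl.grab_frame(c); w=cloud(f); save(f,c+'3.png')
    p,q=box(w,f['frame'],(.585,.8),(-.12,.05),(.235,.285)); print('hook',len(p))
    if len(p)>5: l=cv2.fitLine(p[:,:2].astype(np.float32),cv2.DIST_HUBER,0,.01,.01).ravel(); print(l,np.degrees(np.arctan2(l[1],l[0])),p[:,0].min())
    p,q=box(w,f['frame'],(.45,.6),(-.07,.08),(.26,.3)); print('crown',len(p),p.mean(0))
a=cv2.imread('pics/scene3.png')[170:330,190:390]; cv2.imwrite('pics/s3c.png',cv2.resize(a,None,fx=3,fy=3,interpolation=2))
E
```

```text
t 7.15 TCP [ 0.5318 -0.0026  0.2997] yaw_y -103.2 tilt -1.0
turn z 0.015
shift [84.5 -4.1 -0.2]
hook 195
[ 0.97103375 -0.23894227  0.67995775 -0.03437513] -13.824121 0.5935589763535096
crown 96 [ 0.53782044 -0.00149307  0.28155024]
hook 2625
[ 0.96911335 -0.24661575  0.6325268  -0.02440607] -14.27734 0.5936569158059573
crown 1390 [ 0.54223901 -0.0046662   0.28117328]
```

View pics/s3c.png

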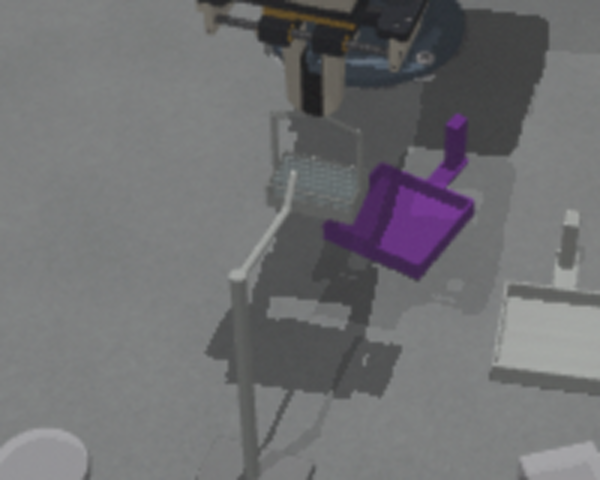

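View pics/wrist3.png

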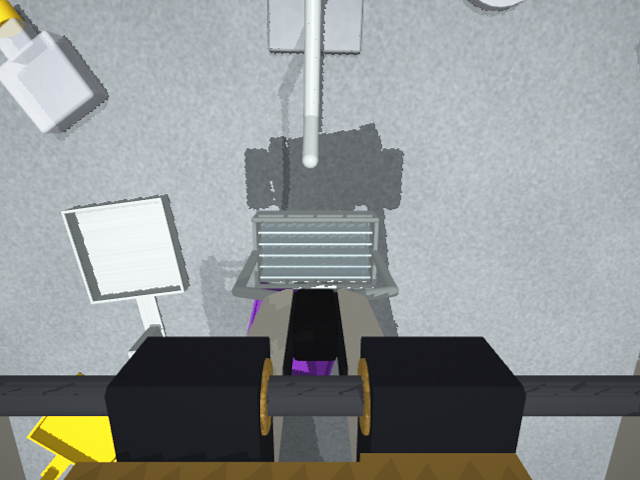

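The basket hangs level in the grip, with the hook tip (310,160) in line with it in the wrist view and just below crown height. I'll push in along the hook and lower.

Request:
{"method": "play_rows", "body": {"commands": [[0,0,0.015,15,-3.5,0,255],[0,0,0,25,0,0,255],[0,0,0,25,0,0,255],[0,0,0,20,0,0,255],[0,0,0,0,0,0,255]]}}

```text
time_s: 7.88
position: [0.6156, -0.0204, 0.2991]
orientation: [3.118, -0.385, -0.001]
ft_force: [-0.0, -0.1, -1.3]
finger_gap: 0.191
grip_force: 30.0
```

Request:
{"method": "play_rows", "body": {"commands": [[0,0,0,0,0,8,255],[0,0,0,0,0,8,255],[0,0,0,0,0,8,255],[0,0,0,0,0,6,255],[0,0,0,0,0,0,255]]}}

```text
time_s: 8.5
position: [0.6169, -0.0195, 0.2703]
orientation: [3.118, -0.383, 0.009]
ft_force: [9.4, -1.6, -0.9]
finger_gap: 0.192
grip_force: 30.0
```

Request:
{"method": "play_rows", "body": {"commands": [[0,0,0,0,0,2,255],[0,0,0,0,0,2,255],[0,0,0,0,0,0,255]]}}

```text
time_s: 8.88
position: [0.6178, -0.0197, 0.2686]
orientation: [3.118, -0.383, 0.015]
ft_force: [8.4, -2.2, 10.6]
finger_gap: 0.19
grip_force: 30.0
```

Request:
{"method": "play_rows", "body": {"commands": [[0,0,0,3,0,0,255],[0,0,0,0,0,0,255]]}}

```text
time_s: 9.12
position: [0.6198, -0.0202, 0.2666]
orientation: [3.118, -0.383, 0.009]
ft_force: [9.0, -1.0, 1.6]
finger_gap: 0.19
grip_force: 30.0
```

Request:
{"method": "play_rows", "body": {"commands": [[0,0,0,3,0,0,255],[0,0,0,0,0,0,255]]}}

```text
time_s: 9.38
position: [0.6214, -0.0207, 0.2655]
orientation: [3.118, -0.383, 0.001]
ft_force: [4.2, -1.5, 0.3]
finger_gap: 0.189
grip_force: 30.0
```

Request:
{"method": "play_rows", "body": {"commands": [[0,0,0,2,0,1,255],[0,0,0,0,0,0,255]]}}

```text
time_s: 9.62
position: [0.6222, -0.021, 0.265]
orientation: [-3.118, 0.382, 0.003]
ft_force: [-4.7, 0.7, 6.3]
finger_gap: 0.19
grip_force: 30.0
```

```bash
python3 - <<'E'
from h import *
f=ctrl.grab_frame('scene'); save(f,'s4.png'); print(ctrl.read_state()['ft_force'])
f=f['frame'][140:300,210:370,::-1]
g=ctrl.grab_frame('wrist'); g=g['frame'][...,::-1]
cv2.imwrite('pics/s4c.png',np.hstack([cv2.resize(f,(400,400),interpolation=2),cv2.resize(g[80:440,140:500],(400,400))]))
E
```

```text
[-4.44106786  0.94282419  6.17816492]
```

View pics/s4c.png

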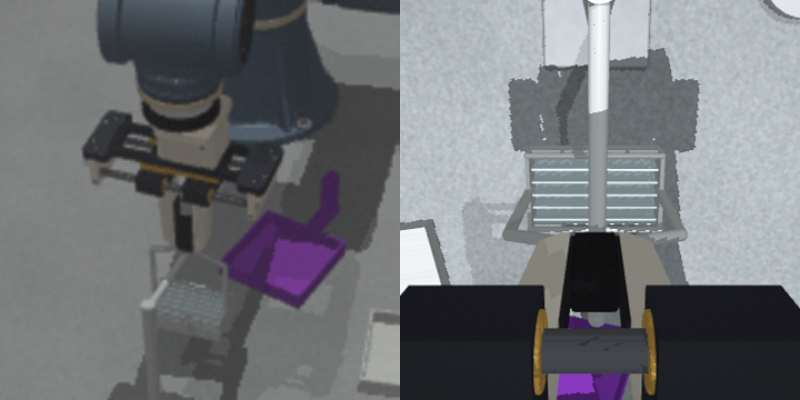

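The crown sits over the bar just behind the tip and the push has changed sign, so the bail is in the low point. Opening the gripper.

Request:
{"method": "play_rows", "body": {"commands": [[0,0,0,-1,0,-1,255],[0,0,0,0,0,0,220],[0,0,0,0,0,0,180],[0,0,0,0,0,0,120],[0,0,0,0,0,0,120]]}}

```text
time_s: 10.35
position: [0.622, -0.0208, 0.2655]
orientation: [-3.118, 0.383, 0.0]
ft_force: [0.2, 0.1, -0.2]
finger_gap: 0.457
grip_force: 0.0
```

Request:
{"method": "play_rows", "body": {"commands": [[0,0,0,0,0,0,120],[0,0,0,0,0,0,120],[0,0,0,0,0,0,120],[0,0,0,0,0,0,120],[0,0,0,0,0,0,120]]}}

```text
time_s: 10.98
position: [0.6221, -0.0209, 0.2656]
orientation: [3.118, -0.383, 0.0]
ft_force: [-0.6, -0.7, 0.2]
finger_gap: 0.526
grip_force: 0.0
```

Request:
{"method": "play_rows", "body": {"commands": [[0,0,0,0,0,-10,120],[0,0,0,0,0,-20,120],[0,0,0,0,0,-30,120],[0,0,0,0,0,-30,0],[0,0,0,0,0,0,0]]}}

```text
time_s: 11.6
position: [0.6227, -0.021, 0.3585]
orientation: [-3.118, 0.383, -0.008]
ft_force: [-0.1, -0.3, 0.2]
finger_gap: 0.695
grip_force: 0.0
```

```bash
python3 - <<'E'
from m import *
for c in('scene','wrist'):
    f=ctrl.grab_frame(c); w=cloud(f); save(f,c+'5.png')
    p,q=box(w,f['frame'],(.52,.7),(-.1,.07),(.276,.31)); 
    k=q.max(1)<60; p=p[k]; print(c,'grip',len(p),p.mean(0).round(4) if len(p) else '',p.max(0).round(4) if len(p) else '')
    p,q=box(w,f['frame'],(.52,.7),(-.1,.07),(.15,.19)); print('body',len(p),cv2.minAreaRect(p[:,:2].astype(np.float32)),np.percentile(p[:,2],[1,99]))
    # tray
    p,q=box(w,f['frame'],(.3,.65),(.1,.35),(.052,.075)); print('tpost',len(p),p.mean(0).round(4) if len(p) else '')
    p,q=box(w,f['frame'],(.425,.65),(.1,.35),(.012,.03)); print('pan',len(p),cv2.minAreaRect(p[:,:2].astype(np.float32)) if len(p)>9 else '')
    cv2.imwrite('pics/%s5c.png'%c,f['frame'][...,::-1])
d=np.load('top.npz')
w,im=d['w'],d['im']
for c in('top','scene'):
    d=np.load(c+'.npz'); w,im=d['w'],d['im'].astype(int)
    m=(w[...,0]>.3)&(w[...,0]<.6)&(w[...,1]>.13)&(w[...,1]<.33)&(im.min(-1)>130)
    p=w[m]; hull=p[(p[:,0]>.43)][:,:2].astype(np.float32); print(c,m.sum(),cv2.minAreaRect(hull))
    t=p[p[:,2]>.05]; print('post',t.mean(0))
to([.4,.248,.15],-94)
E
cp pics/scene5.png pics/v.png
```

```text
scene grip 72 [ 0.6272 -0.0182  0.29  ] [ 0.6362 -0.0096  0.3006]
body 562 ((0.6178149580955505, -0.021481715142726898), (0.08863861858844757, 0.057834986597299576), 79.8245620727539) [0.1530795  0.18810753]
tpost 35 [0.4056 0.2488 0.0627]
pan 306 ((0.5150641202926636, 0.19509130716323853), (0.21085427701473236, 0.14234353601932526), 81.8817138671875)
wrist grip 959 [ 0.6251 -0.0206  0.2946] [ 0.6337 -0.0101  0.2993]
body 3869 ((0.6185883283615112, -0.021508391946554184), (0.08598348498344421, 0.050999511033296585), 76.29007720947266) [0.15603609 0.18623478]
tpost 0 
pan 1098 ((0.517666757106781, 0.19307836890220642), (0.22550590336322784, 0.130056232213974), 75.3636245727539)
top 1168 ((0.5074065923690796, 0.23847216367721558), (0.11957313120365143, 0.15614643692970276), 85.18923950195312)
post [0.40435537 0.2482421  0.06388393]
scene 1075 ((0.5088521242141724, 0.2384192794561386), (0.12492841482162476, 0.15777920186519623), 84.8050308227539)
post [0.403064   0.24849485 0.06435425]
t 11.7 TCP [ 0.6219 -0.0209  0.3553] yaw_y -104.0 tilt -1.0
turn z -0.174
shift [-240.  -252.7  205.4]
```

View pics/wrist5.png

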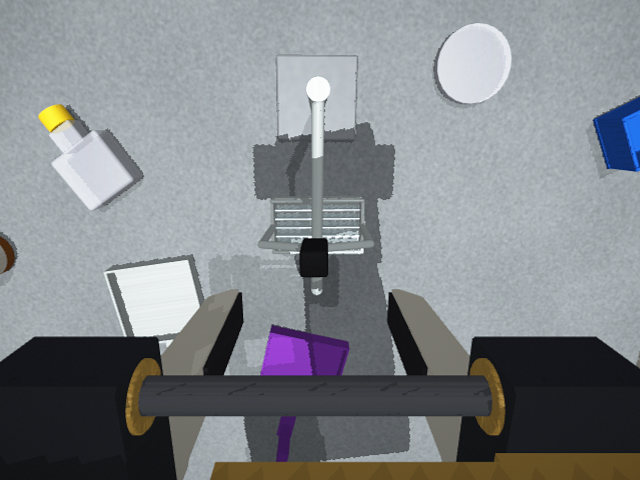

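The basket hangs on the hook, with its grip at (314,257) in the wrist view, and the fingers are clear of it. Going above the steel tray's post next.

Request:
{"method": "play_rows", "body": {"commands": [[0,0,-0.157,-20,-20,0,0],[0,0,0,-44,-46,0,0],[0,0,0,-44,-46,0,0],[0,0,0,-44,-46,0,0],[0,0,0,-44,-46,20,0]]}}

```text
time_s: 12.32
position: [0.4514, 0.1974, 0.3366]
orientation: [-3.138, 0.137, -0.001]
ft_force: [0.5, 0.6, -0.3]
finger_gap: 1.001
grip_force: 0.0
```

Request:
{"method": "play_rows", "body": {"commands": [[0,0,0,-44,-46,30,0],[0,0,0,0,0,45,0],[0,0,0,0,0,45,0],[0,0,0,0,0,45,0],[0,0,0,0,0,0,0]]}}

```text
time_s: 12.95
position: [0.4154, 0.2393, 0.1725]
orientation: [3.135, -0.137, -0.01]
ft_force: [0.2, -0.2, 0.2]
finger_gap: 1.002
grip_force: 0.0
```

```bash
python3 - <<'E'
from m import *
f=ctrl.grab_frame('wrist'); w=cloud(f); save(f,'w6.png')
p,q=box(w,f['frame'],(.35,.46),(.2,.3),(.055,.075)); print('tpost',len(p),p.mean(0).round(4),cv2.minAreaRect(p[:,:2].astype(np.float32)))
p,q=box(w,f['frame'],(.44,.65),(.1,.35),(.016,.028)); print('pan',len(p),cv2.minAreaRect(p[:,:2].astype(np.float32)))
to([.404,.248,.028],-95)
E
```

```text
tpost 684 [0.405  0.2481 0.0641] ((0.40393689274787903, 0.24830202758312225), (0.015260031446814537, 0.023991553112864494), 84.93022918701172)
pan 3636 ((0.5249322056770325, 0.23665429651737213), (0.1202600821852684, 0.12042932957410812), 84.42076873779297)
t 13.0 TCP [0.4168 0.2399 0.1747] yaw_y -95.0 tilt -1.0
turn z 0.0
shift [-13.1  -7.2 146.7]
```

View pics/w6.png

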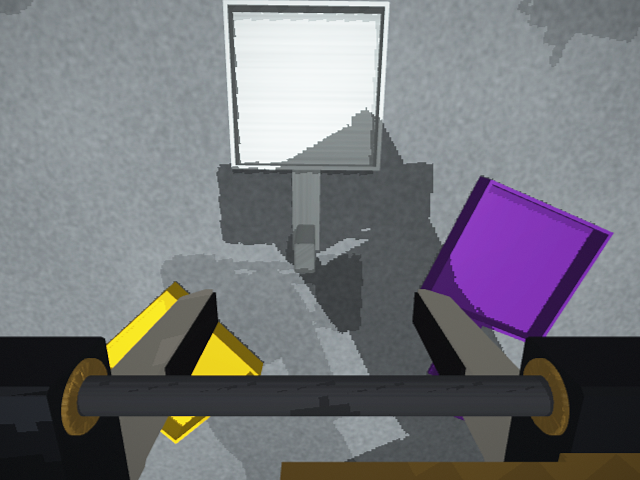

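The steel tray's post top (305,240) lies below the grip, aligned with it. The purple and yellow trays stay clear of the fingers. I'll go down and pinch hard.

Request:
{"method": "play_rows", "body": {"commands": [[0,0,0,-13,-7,0,110],[0,0,0,0,0,40,110],[0,0,0,0,0,40,110],[0,0,0,0,0,40,110],[0,0,0,0,0,30,110]]}}

```text
time_s: 13.62
position: [0.4053, 0.2492, 0.0254]
orientation: [-3.138, 0.137, -0.003]
ft_force: [0.7, -0.1, 0.2]
finger_gap: 0.58
grip_force: 0.0
```

Request:
{"method": "play_rows", "body": {"commands": [[0,0,0,0,0,3,110],[0,0,0,0,0,0,255],[0,0,0,0,0,0,255],[0,0,0,0,0,0,255],[0,0,0,0,0,0,255]], "grip_force": 50}}

```text
time_s: 14.25
position: [0.4053, 0.2484, 0.0227]
orientation: [-3.138, 0.137, -0.001]
ft_force: [0.3, -0.7, -1.0]
finger_gap: 0.188
grip_force: 0.0
```

Request:
{"method": "play_rows", "body": {"commands": [[0,0,0,0,0,0,255],[0,0,0,0,0,0,255],[0,0,0,0,0,0,255],[0,0,0,0,0,0,255]]}}

```text
time_s: 14.75
position: [0.4053, 0.2484, 0.0226]
orientation: [-3.138, 0.137, -0.001]
ft_force: [-1.3, -0.7, 7.8]
finger_gap: 0.172
grip_force: 50.0
```

Request:
{"method": "play_rows", "body": {"commands": [[0,0,0,0,0,-6,255],[0,0,0,0,0,-15,255],[0,0,0,0,0,-20,255],[0,0,0,0,0,-20,255],[0,0,0,0,0,-6,255]], "grip_force": 55}}

```text
time_s: 15.38
position: [0.4056, 0.2486, 0.0908]
orientation: [-3.138, 0.137, -0.003]
ft_force: [-0.1, -0.5, -2.5]
finger_gap: 0.168
grip_force: 55.0
```

Request:
{"method": "play_rows", "body": {"commands": [[0,0,0,0,0,0,255],[0,0,0,0,0,0,255]]}}

```text
time_s: 15.62
position: [0.4047, 0.2482, 0.0887]
orientation: [3.138, -0.137, -0.002]
ft_force: [0.8, -0.7, -2.6]
finger_gap: 0.172
grip_force: 55.0
```

```bash
cat > t.py <<'E'
from m import *
import sys
x0,x1,y0,y1=map(float,sys.argv[1:5])
f=ctrl.grab_frame('wrist'); w=cloud(f); save(f,'wt%d.png'%int(ctrl.read_state()['time_s']*100))
p,q=box(w,f['frame'],(x0,x1),(y0,y1),(.055,.13)); q=q.astype(int)
p=p[(q.max(1)-q.min(1)<40)]
r=cv2.minAreaRect(p[:,:2].astype(np.float32)); print('pan',len(p),r)
A=np.c_[p[:,:2]-p[:,:2].mean(0),np.ones(len(p))]; k=np.linalg.lstsq(A,p[:,2],rcond=None)[0]; print('plane',k)
s=ctrl.read_state(); print(s['ft_force'],s['torque'],s['finger_gap'],s['grip_force'])
M=rot(s['orientation']); print('centre est from grip',s['position']+M@np.array([.121,0,0]))
E
python3 - <<'E'
E
python3 t.py .45 .65 .13 .35; python3 -c "
from h import *
to([.499,.006,.0886],-104)"
```

```text
pan 54431 ((0.49354028701782227, 0.24021899700164795), (0.12108929455280304, 0.08915915340185165), 85.10816192626953)
plane [-0.06080231  0.00430451  0.07245872]
[ 0.15800655  0.64807675 -1.64293403] [0.02426567 0.16520375 0.03230214] 0.168346070097731 54.9571430683136
centre est from grip [0.52529036 0.23763028 0.08852949]
t 15.675 TCP [0.4048 0.2482 0.0887] yaw_y -95.0 tilt -1.0
turn z 0.157
shift [1.500e+02 2.122e+02 1.000e-01]
```

```bash
sed -i 's/(.055,.13)/(.03,.13)/' t.py; python3 t.py .45 .65 .13 .35
```

```text
pan 54400 ((0.4935205578804016, 0.24026823043823242), (0.12130245566368103, 0.08911256492137909), 85.0909194946289)
plane [-0.06131749  0.00422421  0.07238763]
[-0.41393803  0.15020917 -2.08228168] [ 0.06175777  0.20544141 -0.01983472] 0.1691045270918427 54.95731294155121
centre est from grip [0.52533274 0.23764223 0.08857102]
```

```bash
python3 - <<'E'
from m import *
f=ctrl.grab_frame('wrist'); w=cloud(f)
c=np.array([.525,.2376]); a=np.radians(-5); B=np.array([[np.cos(a),np.sin(a)],[-np.sin(a),np.cos(a)]])
l=(w[...,:2]-c)@B.T
m=(abs(l[...,0])<.05)&(abs(l[...,1])<.045)&(w[...,2]>.03)&(w[...,2]<.12)
A=np.c_[l[m],np.ones(m.sum())]; print(m.sum(),np.linalg.lstsq(A,w[m][:,2],rcond=None)[0], l[m].max(0))
g=ctrl.grab_frame('scene'); w=cloud(g); l=(w[...,:2]-c)@B.T
for d in(.05,.056):
  m=(abs(l[...,0])<d)&(abs(l[...,1])<.045)&(w[...,2]>.03)&(w[...,2]<.12)
  A=np.c_[l[m],np.ones(m.sum())]; print(m.sum(),np.linalg.lstsq(A,w[m][:,2],rcond=None)[0])
E
```

```text
30549 [-0.00203596 -0.00087977  0.06969341] [0.01307322 0.04499958]
636 [0.00646666 0.00100266 0.0690554 ]
744 [-0.01071656  0.00509485  0.06993868]
```

The tray is level, with its floor at z = 0.070. I'll carry it under the basket.

Request:
{"method": "play_rows", "body": {"commands": [[0,0,0,5,10,0,255],[0,0,0,10,20,0,255],[0,0,0,12,26,0,255],[0,0,0,12,26,0,255],[0,0,0,12,26,0,255]]}}

```text
time_s: 16.45
position: [0.4469, 0.1348, 0.0892]
orientation: [3.138, -0.137, -0.0]
ft_force: [-0.3, 0.7, -2.2]
finger_gap: 0.17
grip_force: 55.0
```

Request:
{"method": "play_rows", "body": {"commands": [[0,0,0,12,26,0,255],[0,0,0,12,26,0,255],[0,0,0,12,26,0,255],[0,0,0,12,26,0,255],[0,0,0,9,20,0,255]]}}

```text
time_s: 17.08
position: [0.4927, 0.0061, 0.0892]
orientation: [3.138, -0.138, -0.0]
ft_force: [-0.2, 0.8, -2.5]
finger_gap: 0.167
grip_force: 55.0
```

Request:
{"method": "play_rows", "body": {"commands": [[0,0,0,5,12,0,255],[0,0,0,2,6,0,255],[0,0,0,0,0,0,255],[0,0,0,0,0,0,255],[0,0,0,0,0,0,255]]}}

```text
time_s: 17.7
position: [0.4978, -0.0103, 0.0893]
orientation: [-3.139, 0.136, 0.0]
ft_force: [-0.1, 0.8, -1.9]
finger_gap: 0.172
grip_force: 55.0
```

```bash
python3 - <<'E'
from m import *
to([.4975,-.0107,.0886],-95)
g=ctrl.grab_frame('scene'); w=cloud(g); im=g['frame']
cv2.imwrite('pics/fin.png',cv2.resize(im[150:350,200:400,::-1],(600,600),interpolation=2))
p,q=box(w,im,(.54,.70),(-.12,.07),(.05,.1)); print('pan',len(p),cv2.minAreaRect(p[:,:2].astype(np.float32)),p[:,2].min(),p[:,2].max())
p,q=box(w,im,(.55,.7),(-.1,.07),(.145,.19)); print('basket',len(p),cv2.minAreaRect(p[:,:2].astype(np.float32)),p[:,2].min())
s=ctrl.read_state(); print(s['ft_force'],s['finger_gap'],s['grip_force'])
E
```

```text
t 17.7 TCP [ 0.4978 -0.0103  0.0893] yaw_y -95.0 tilt -1.0
turn z 0.001
shift [-0.3  0.4  0.7]
pan 1227 ((0.6178357601165771, -0.020246416330337524), (0.12151135504245758, 0.1289236843585968), 84.55272674560547) 0.06131153720299731 0.0957901744788967
basket 562 ((0.6188517808914185, -0.022197697311639786), (0.08943989872932434, 0.05808170512318611), 75.759033203125) 0.150496599600761
[-0.281482    0.49408002 -1.90743386] 0.17230175403558018 54.95706081390381
```

View pics/fin.png

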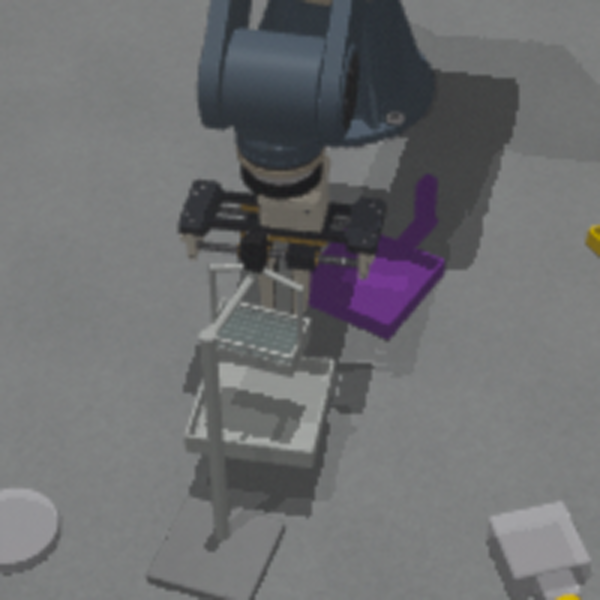

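The basket hangs at rest and the steel tray is level beneath it, with the centres within 3 mm. I'll wait half a second more for it to settle, then hand in.

Request:
{"method": "play_rows", "body": {"commands": [[0,0,0,0,0,0,255],[0,0,0,0,0,0,255],[0,0,0,0,0,0,255],[0,0,0,0,0,0,255]]}}

```text
time_s: 18.25
position: [0.4979, -0.0107, 0.0893]
orientation: [-3.139, 0.137, -0.0]
ft_force: [-0.5, -0.1, -2.1]
finger_gap: 0.165
grip_force: 55.0
```

```bash
python3 -c "
from station import ctrl
print(ctrl.finish_job())"
```

```text
the job is handed in; nothing more can be done
None
```

The job is handed in at about 18 s: the basket hangs released in the hook's low point, and the steel tray is held level beneath it, centred within about 3 mm; the hand-in gave no verdict.

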